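# Turn the pot rack and lock it

### The arm

A 7-joint arm with a two-finger parallel gripper is mounted at the origin on the work surface. World frame = base frame: x ahead of the robot, y to its left, z up, the work surface at z = 0. Lengths are in m, angles in rad, forces in N, time in s.
With the tool pointing down it reaches from about 0.4 to 0.9 m from the base axis. Payload 5.6 kg.
Tool frame: the origin (TCP) lies at the very end of the fingers, on their centre line; the grasp point (between the pads) lies behind it (env.hold_point_z is the z of the grasp point in the tool frame, in m); z points along the fingers, y is the line along which they close (so a half turn about z gives the same grasp; the last joint's range is limited). The gripper opens to 92 mm and grips with 3 to 60 N. Pads are 20 mm wide; open, the fingers measure 128 mm over their backs; the gripper's body (75 mm by 189 mm) begins 69 mm behind the grasp point.
Start: joints at [1.287, 0.468, -0.012, 1.603, 0.006, 1.071, -0.056], TCP at [0.155, -0.631, 0.215] pointing down, gripper open.
Joint ranges: [-2.53, 2.53], [-0.31, 2.02], [-1.57, 1.55], [0.28, 2.44], [-1.29, 4.43], [0.15, 1.84], [-2.92, 2.92]. Speed limits (rad/s): [2.57, 2.57, 3.14, 3.14, 3.14, 3.14, 3.14].

### API

Orientations are given as [roll, pitch, yaw] about the fixed x, y, z axes, in that order (R = Rz(yaw) Ry(pitch) Rx(roll)).
In Python, from bench import env gives the robot as it stands.
- The arm moves only by the shell command python3 -m jog 'ROWS' [FORCE]. ROWS is text: rows parted by semicolons, each of 5 numbers parted by spaces: the gripper's target within -1 to 1 (fully open at 1, half-way at 0, shut at -1), then the shift along the tool's x, y, z each as a share of 20 cm, from -1 to 1, then the turn about the tool's z as a share of 90 degrees, from -1 to 1. A call has 1 to 12 rows; each row is the pose to reach, as a shift and turn from the pose commanded when the call began, along the tool's axes at that moment; what a row does not reach only later rows make up. A row lasts 1/10 s, in which the tool goes at most 50 mm and 8.59 degrees, less where a joint would pass 70% of its speed; a pose out of reach is approached as far as the arm can. A call with a number of a shift or a turn outside -1 to 1 is refused whole. A call with a gripper value outside its range is refused whole. The fingers move at their own pace and stop on an object; FORCE is the grip in N (left out, the last holds). Time passes only in rows, so rows that repeat a pose let the fingers close. It gives the time, the measured TCP pose, the force, the opening and the grip force at its end, in the units of the state.
- env.get_obs(): the state, without advancing time (a new reading comes with each control period).
- env.snapshot(name): name is "side" or "top"; returns the picture (480x640x3 uint8, blue, green, red); there is no depth.
- env.camera_info(name): a dict with "fx", "fy", "cx", "cy" (pixels), "rvec" (rotation vector, rad) and "tvec" (3), from world to camera coordinates, as OpenCV has them. Camera axes: x right, y down, z forward; pixel columns grow to the right and rows downward; lengths in m; the calibration is good to about 2 mm. A picture is of the moment at which its call begins. camera_info takes no time and is no camera call.
- env.job_done(): hands the job in; it is judged then, once.
The state is a dict: "time_s": time; "joint_pos": joint angles; "qvel": joint speeds; "tau": joint torques, N m; "position": TCP position; "tcp_rot": TCP orientation; "ft_force": force on the tool from outside, world axes, zero at the start; "torque": the same for the moment, N m; "width": finger opening in m; "gripper_force": force on a finger pad.
Only numpy, scipy, OpenCV 4.12 (cv2) and the standard library are available. Lean on these libraries where they do the work, as an engineer would, in place of code of your own. Each camera call takes 0.05 s, during which the arm holds its last target. There are 200 camera calls.

### The job

Bring the bottle with the pointed nozzle round to the rack's locking fork: with a shut finger, push sideways on the spokes at the top of the rack to turn it until the spoke above that bottle points straight into the mouth of the fork, and let it stand still. Only then push the fork all the way in over that spoke by its upright tab, and leave it locked. Do not touch or lift the pots standing in it, and do not disturb the other things on the bench.

Things in the scene. Friction and masses are not known exactly. Their poses are not given: they have to be found in the camera images.
- stand: Fixed steel stand of the rack. Origin: on the bench top (z = 0), on the turntable's vertical axis; z up. Its -y axis points from that axis to the locking fork, on a 36 mm wide post 215 mm out, with a 50 mm wide guide plate (165 to 275 mm out, top 146 mm above the bench; two side cheeks up to 166 mm, 185 to 245 mm out). A 12 mm high foot bar reaches 290 mm out.
- turntable: Revolving rack on the stand's vertical axis: turns either way, no stop, no spring, light friction (0.2 N m: 2 N at 100 mm out), stays where left. Origin: on the axis, 16 mm above the bench; z up. Green disc, 115 mm radius; four black cups (35.5 mm radius, tops 46 mm above the bench) centred 70 mm from the axis along its +x, +y, -x, -y. No pot rises above 124 mm over the bench.
- hub (a point): Centre of the rack's spokes, on the turntable's axis, 170 mm above the bench; turns with the turntable, same axes. Four plain round steel spokes, 14 mm thick, level, along +x, +y, -x, -y, each right above a cup; they end 135 mm from the axis. Hub 22 mm radius, top 183 mm above the bench. Free space between spokes down to the pots.
- bolt (a joint): How far the locking fork has been pushed in towards the turntable's axis (along the stand's +y), m: about 0 drawn back, 0.035 fully home at its stop. Slides stiffly (3 N), stays where it is left, no spring.
- tab_face (a point): Centre of the outer face (away from the turntable) of the upright aluminium tab at the fork's outer end: push here towards the axis. Tab 50 mm wide, 8 mm thick, 158 to 196 mm above the bench. This point is 177 mm above the bench, 270 mm from the axis with the fork drawn back, 235 mm when home. Axes as the stand's.
- fork_mouth (a point): Middle of the fork's mouth, between the tips of its two prongs, moving with the fork: 170 mm above the bench, 142 mm from the turntable's axis drawn back, 107 mm when home. Prongs 10 mm wide and 14 mm high with a 38 mm gap. Axes as the stand's.
- glue_mid (a point): THE BOTTLE WANTED: white squeeze bottle with a pointed cone nozzle, 60 mm diameter, 100 mm high over all. Stands loose in one of the turntable's four cups, any of them; must not be touched or lifted. This point: on its axis, 50 mm above its underside; its z is up.
- tin_mid (a point): Plain metal tin, 60 mm diameter, 79 mm high. Stands loose in one of the turntable's four cups, any of them; must not be touched or lifted. This point: on its axis, 40 mm above its underside; its z is up.
- jar_mid (a point): Squat white jar with a black screw cap, 61 mm diameter, 63 mm high. Stands loose in one of the turntable's four cups, any of them; must not be touched or lifted. This point: on its axis, 31 mm above its underside; its z is up.
- beaker_mid (a point): Open white beaker, 60 mm diameter, 70 mm high. Stands loose in one of the turntable's four cups, any of them; must not be touched or lifted. This point: on its axis, 35 mm above its underside; its z is up.
- tape: Black tape measure, 82 x 35 x 65 mm. Bystander, loose: leave alone.
- cartridge: White sealant cartridge lying down, 49 mm diameter, 280 mm long with nozzle. Bystander, loose: leave alone.
- screwdriver: Screwdriver lying down. Bystander, loose: leave alone.
- scraper: Scraper with wooden handle lying down. Bystander, loose: leave alone.
- brush: Paint brush lying down. Bystander, loose: leave alone.
- spraycan: Upright metal can, 64 mm diameter, 130 mm high. Bystander, loose: leave alone.
- battery: Black tool battery, 110 x 70 x 58 mm. Bystander, loose: leave alone.
Not all that is in view belongs to the job. Leave any orange look-alike of the part that bears glue_mid alone.

How it is judged:
On the way, in this order (a step that is already met when the one before it is completed fails the run):
1. the nozzle bottle stands at the fork, its spoke pointing into the fork, the rack still and the fork still drawn back (y of glue_mid in the frame of stand below -0.055 m and (angle between the x axis of turntable and the x axis of stand, either way round below 0.08 rad or angle between the x axis of turntable and the y axis of stand, either way round below 0.08 rad) and angular speed of turntable below 0.05 rad/s and value of joint bolt below 0.012 m), for 0.3 s.
2. the fork is pushed home over the spoke (y of glue_mid in the frame of stand below -0.055 m and (angle between the x axis of turntable and the x axis of stand, either way round below 0.08 rad or angle between the x axis of turntable and the y axis of stand, either way round below 0.08 rad) and value of joint bolt above 0.031 m), for 0.2 s.
At the end, for the whole second after the job is handed in: The nozzle bottle's cup is on the fork's side with its spoke within 0.08 rad (4.6 degrees) of the fork's centre line, the fork is in by more than 31 of its 35 mm, the rack is still, and all four pots stand upright down in their cups (all of step 2 and angular speed of turntable below 0.05 rad/s and z of glue_mid in the frame of turntable below 0.064 m and z of tin_mid in the frame of turntable below 0.054 m and z of jar_mid in the frame of turntable below 0.045 m and z of beaker_mid in the frame of turntable below 0.049 m and angle between each of glue_mid, tin_mid, jar_mid, beaker_mid's own z axis and vertical below 0.2 rad); the robot touches nothing.
It fails at once if the fork is pushed in (more than 12 mm) while the nozzle bottle's spoke does not point into it (value of joint bolt above 0.012 m and not (y of glue_mid in the frame of stand below -0.05 m and (angle between the x axis of turntable and the x axis of stand, either way round below 0.1 rad or angle between the x axis of turntable and the y axis of stand, either way round below 0.1 rad))).
It fails at once if a pot is lifted in its cup by more than 10 mm or tipped (z of glue_mid in the frame of turntable above 0.068 m or z of tin_mid in the frame of turntable above 0.058 m or z of jar_mid in the frame of turntable above 0.049 m or z of beaker_mid in the frame of turntable above 0.053 m or angle between any of glue_mid, tin_mid, jar_mid, beaker_mid's own z axis and vertical above 0.35 rad).
It fails at once if the fingers or arm touch a pot (more than 1.5 N) (contact force between any of glue, tin, jar, beaker and the fingers above 1.5 N or contact force between any of glue, tin, jar, beaker and the arm above 1.5 N).
It fails at once if a bystander is moved by more than 20 mm (distance of any of tape, cartridge, screwdriver, scraper, brush, spraycan, battery from where it was at the start of the episode above 0.02 m).
It also fails if it takes over 64 s, if anything falls off the work surface, if the arm or the gripper's body presses on something with over 40 N, if the wrist force passes 120 N, or if a joint passes its speed limit or range.

## Working session

There is one attempt and no reset: what is moved stays moved. The work goes in short steps, Python scripts to look and compute and a shell command to move; the robot and the scene stay as the last step left them, time stands still between calls to the robot, and variables do not carry over. Pictures are saved under pics/ and viewed, at most 10 in all, crops included, and the job is handed in when it is done.

```bash
mkdir -p pics; python3 - <<'E'
from bench import env
import cv2
for n in("side","top"):
    cv2.imwrite(f"pics/{n}0.png",env.snapshot(n)); print(n,env.camera_info(n))
o=env.get_obs();print(o["position"],o["tcp_rot"],o["width"],env.hold_point_z)
E
```

```text
side {'fx': 435.6303894877522, 'fy': 435.6303894877522, 'cx': 318.57213950595207, 'cy': 240.90867346949702, 'rvec': array([ 0.64901316, -2.72939753,  1.04025748]), 'tvec': array([0.4881366 , 0.25955108, 1.18197312])}
top {'fx': 519.0993764061533, 'fy': 519.0993764061533, 'cx': 318.88106565166913, 'cy': 228.71904007531182, 'rvec': array([ 2.17969126, -2.11662373,  0.17024961]), 'tvec': array([-0.00511707,  0.54029438,  1.16137577])}
[ 0.15479412 -0.63076689  0.21375332] [-3.14003805e+00  1.21284504e-04  2.40673074e-01] 0.09209946056857803 -0.0187
```

View pics/top0.png

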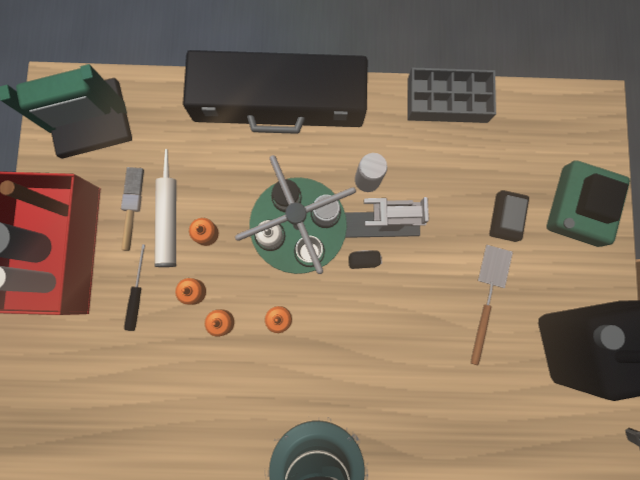

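View pics/side0.png

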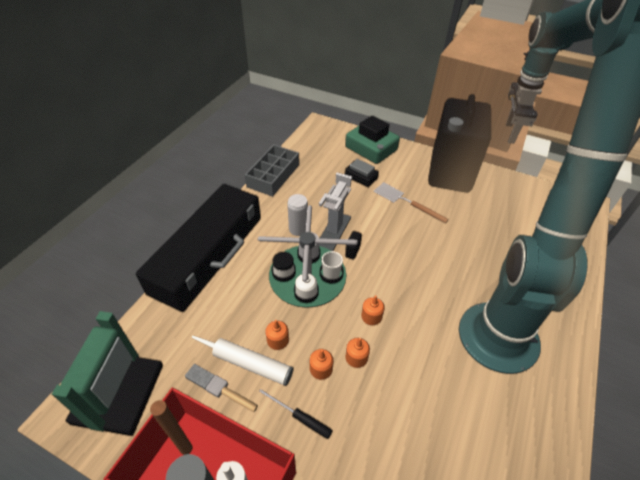

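Top view: the hub is at (296,213), with spoke tips at (275,158), (354,192), (320,270) and (238,238). The nozzle bottle is at (268,234), under the left spoke. The fork points right, with its tab near (425,210). The spray can is at (371,172) and the tape at (365,260). The side view agrees.

```bash
cat > h.py <<'E'
from bench import env
import numpy as np, cv2
def px(n,u,v,z):
    c=env.camera_info(n);R=cv2.Rodrigues(np.array(c["rvec"]))[0]
    o=-R.T@c["tvec"];d=R.T@np.array([(u-c["cx"])/c["fx"],(v-c["cy"])/c["fy"],1])
    return o+d*(z-o[2])/d[2]
def proj(n,p):
    c=env.camera_info(n)
    return cv2.projectPoints(np.array(p,float).reshape(-1,3),c["rvec"],c["tvec"],np.array([[c["fx"],0,c["cx"]],[0,c["fy"],c["cy"]],[0,0,1]]),None)[0].reshape(-1,2)
E
python3 - <<'E'
from h import *
im=cv2.imread("pics/top0.png")
cv2.imwrite("pics/top0c.png",cv2.resize(im[140:290,220:445],None,fx=3.5,fy=3.5,interpolation=cv2.INTER_CUBIC))
for k,u,v,z in [("hub",296,213,.183),("t",275,158,.17),("t",354,192,.17),("t",320,270,.17),("t",238,238,.17),("bottle tip",268,232,.118),("tab",427,210,.196),("can",373,163,.13),("tape",365,260,.065),("disc",298,226,.02),("footend",420,226,.012)]: print(k,px("top",u,v,z).round(3))
E
```

```text
hub [0.55  0.059 0.183]
t [0.668 0.108 0.17 ]
t [ 0.6   -0.059  0.17 ]
t [0.436 0.007 0.17 ]
t [0.496 0.177 0.17 ]
bottle tip [0.518 0.121 0.118]
tab [ 0.562 -0.206  0.196]
can [ 0.675 -0.103  0.13 ]
tape [ 0.469 -0.095  0.065]
disc [0.548 0.06  0.02 ]
footend [ 0.558 -0.23   0.012]
```

View pics/top0c.png

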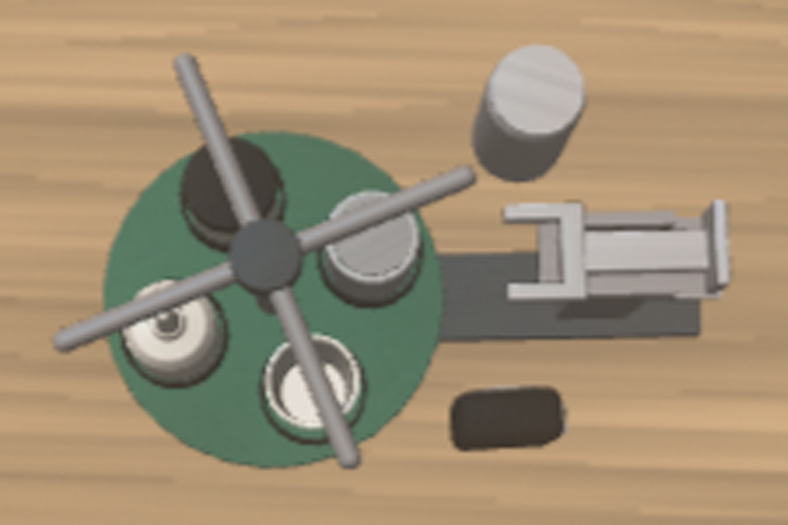

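```bash
python3 - <<'E'
from h import *
for k,u,v,z in [("prong",220+507/3.5,140+213/3.5,.177),("prong",220+512/3.5,140+291/3.5,.177),("tabends",220+716/3.5,140+203/3.5,.196),("",220+716/3.5,140+292/3.5,.196),("tape cnr",220+450/3.5,140+390/3.5,.065)]: print(k,px("top",u,v,z).round(3))
print(proj("top",[.155,-.631,.214]),proj("side",[.155,-.631,.214]))
E
python3 -m jog '-1 0 0 -0.25 0; -1 0 0 -0.5 0.08; -1 0 0 -0.6 0.153; -1 0 0 -0.6 0.153; -1 0 0 -0.6 0.153'
```

```text
prong [ 0.581 -0.082  0.177]
prong [ 0.534 -0.085  0.177]
tabends [ 0.587 -0.201  0.196]
 [ 0.534 -0.201  0.196]
tape cnr [ 0.487 -0.057  0.065]
[[654.82906073 427.50243518]] [[509.68614555 133.61574222]]
time_s: 0.6
position: [0.155, -0.6308, 0.3338]
tcp_rot: [-3.141, 0.0, 0.002]
ft_force: [0.6, -0.5, -0.4]
width: 0.0538
gripper_force: 0.0
```

```bash
python3 -m jog '-1 1 -0.95 0 0; -1 1 -0.95 0 0; -1 1 -0.95 0 0; -1 1 -0.95 0 0; -1 1 -0.95 0 0; -1 1 -0.95 0 0; -1 1 -0.95 0 0; -1 1 -0.95 0 0'
python3 -m jog '-1 1 -0.95 0 0; -1 1 -0.95 0 0; -1 1 -0.95 0 0; -1 1 -0.95 0 0; -1 1 -0.95 0 0; -1 1 -0.95 0 0; -1 1 -0.95 0 0; -1 1 -0.95 0 0'
python3 -m jog '-1 0.13 -0.97 0 0; -1 0.13 -0.97 0 0; -1 0.13 -0.97 0 0; -1 0.13 -0.97 0 0; -1 0.13 -0.97 0 0; -1 0.13 -0.97 0 0; -1 0.13 -0.97 0 0'
python3 -m jog '-1 0 -0.97 0 0; -1 0 -0.97 0 0; -1 0 -0.97 0 0; -1 0 -0.97 0 0; -1 0 -0.97 0 0; -1 0 -0.97 0 0; -1 0 -0.97 0 0; -1 0 -0.97 0 0'
```

```text
time_s: 1.4
position: [0.3543, -0.4407, 0.3327]
tcp_rot: [-3.14, 0.003, 0.002]
ft_force: [-0.9, -0.7, 0.5]
width: 0.0001
gripper_force: 0.0
time_s: 2.2
position: [0.5537, -0.2529, 0.3332]
tcp_rot: [3.141, 0.003, -0.001]
ft_force: [0.3, 0.4, -0.1]
width: 0.0009
gripper_force: 0.0
time_s: 2.9
position: [0.5802, -0.0607, 0.3342]
tcp_rot: [3.14, 0.001, -0.004]
ft_force: [-0.6, 0.3, -0.2]
width: 0.0006
gripper_force: 0.0
time_s: 3.7
position: [0.5813, 0.1339, 0.3344]
tcp_rot: [3.141, 0.0, -0.004]
ft_force: [0.1, 0.1, 0.6]
width: 0.0002
gripper_force: 0.0
```

```bash
python3 -m jog '-1 0 -0.01 0.2 0; -1 0 -0.01 0.4 0; -1 0 -0.01 0.6 0; -1 0 -0.01 0.8 0; -1 0 -0.01 0.93 0; -1 0 -0.01 0.93 0; -1 0 -0.01 0.93 0'
python3 - <<'E'
import numpy as np
p0=np.array([.581,.136]);c=np.array([.55,.0585])
for i,a in enumerate(range(69,265,8)):
    p=c+.085*np.array([np.cos(np.radians(a)),np.sin(np.radians(a))]); print(a,p.round(4),((p-p0)*[1,-1]/.2).round(3))
from h import *
cv2.imwrite("pics/t1.png",env.snapshot("top")[140:290,220:445])
E
```

```text
time_s: 4.4
position: [0.5813, 0.1379, 0.1491]
tcp_rot: [3.141, -0.0, -0.001]
ft_force: [-0.6, -0.5, 0.7]
width: 0.0002
gripper_force: 0.0
69 [0.5805 0.1379] [-0.003 -0.009]
77 [0.5691 0.1413] [-0.059 -0.027]
85 [0.5574 0.1432] [-0.118 -0.036]
93 [0.5456 0.1434] [-0.177 -0.037]
101 [0.5338 0.1419] [-0.236 -0.03 ]
109 [0.5223 0.1389] [-0.293 -0.014]
117 [0.5114 0.1342] [-0.348  0.009]
125 [0.5012 0.1281] [-0.399  0.039]
133 [0.492  0.1207] [-0.445  0.077]
141 [0.4839 0.112 ] [-0.485  0.12 ]
149 [0.4771 0.1023] [-0.519  0.169]
157 [0.4718 0.0917] [-0.546  0.221]
165 [0.4679 0.0805] [-0.566  0.278]
173 [0.4656 0.0689] [-0.577  0.336]
181 [0.465 0.057] [-0.58   0.395]
189 [0.466  0.0452] [-0.575  0.454]
197 [0.4687 0.0336] [-0.561  0.512]
205 [0.473  0.0226] [-0.54   0.567]
213 [0.4787 0.0122] [-0.511  0.619]
221 [0.4858 0.0027] [-0.476  0.666]
229 [ 0.4942 -0.0057] [-0.434  0.708]
237 [ 0.5037 -0.0128] [-0.386  0.744]
245 [ 0.5141 -0.0185] [-0.335  0.773]
253 [ 0.5251 -0.0228] [-0.279  0.794]
261 [ 0.5367 -0.0255] [-0.221  0.807]
```

View pics/t1.png

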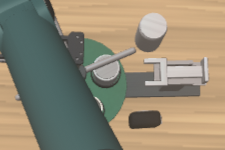

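```bash
python3 -m jog '-1 -0.028 -0.010 0 0; -1 -0.056 -0.018 0 0; -1 -0.085 -0.024 0 0; -1 -0.115 -0.027 0 0; -1 -0.145 -0.029 0 0; -1 -0.174 -0.028 0 0; -1 -0.204 -0.026 0 0; -1 -0.233 -0.021 0 0; -1 -0.262 -0.014 0 0; -1 -0.290 -0.005 0 0; -1 -0.318 0.006 0 0; -1 -0.345 0.018 0 0'
python3 - <<'E'
import numpy as np
def P(a): return np.array([.55,.0585])+.085*np.array([np.cos(np.radians(a)),np.sin(np.radians(a))])
for s,e in((117,165),(165,213),(213,261)):
    print(s,'; '.join('-1 %.3f %.3f 0 0'%tuple((P(a)-P(s))*[1,-1]/.2) for a in range(s+4,e+1,4)))
E
```

```text
time_s: 5.65
position: [0.5116, 0.1352, 0.1488]
tcp_rot: [-3.141, -0.001, 0.0]
ft_force: [3.4, 0.4, 1.0]
width: 0.0005
gripper_force: 1.4
117 -1 -0.026 0.014 0 0; -1 -0.051 0.031 0 0; -1 -0.075 0.048 0 0; -1 -0.097 0.068 0 0; -1 -0.118 0.089 0 0; -1 -0.137 0.111 0 0; -1 -0.155 0.135 0 0; -1 -0.171 0.160 0 0; -1 -0.186 0.186 0 0; -1 -0.198 0.213 0 0; -1 -0.209 0.240 0 0; -1 -0.218 0.269 0 0
165 -1 -0.007 0.029 0 0; -1 -0.011 0.058 0 0; -1 -0.014 0.088 0 0; -1 -0.014 0.117 0 0; -1 -0.013 0.147 0 0; -1 -0.009 0.176 0 0; -1 -0.004 0.206 0 0; -1 0.004 0.234 0 0; -1 0.014 0.262 0 0; -1 0.025 0.290 0 0; -1 0.039 0.316 0 0; -1 0.054 0.341 0 0
213 -1 0.017 0.024 0 0; -1 0.036 0.047 0 0; -1 0.056 0.069 0 0; -1 0.078 0.089 0 0; -1 0.101 0.108 0 0; -1 0.125 0.125 0 0; -1 0.150 0.140 0 0; -1 0.177 0.154 0 0; -1 0.204 0.165 0 0; -1 0.232 0.175 0 0; -1 0.261 0.183 0 0; -1 0.290 0.188 0 0
```

```bash
python3 -m jog '-1 -0.026 0.014 0 0; -1 -0.051 0.031 0 0; -1 -0.075 0.048 0 0; -1 -0.097 0.068 0 0; -1 -0.118 0.089 0 0; -1 -0.137 0.111 0 0; -1 -0.155 0.135 0 0; -1 -0.171 0.160 0 0; -1 -0.186 0.186 0 0; -1 -0.198 0.213 0 0; -1 -0.209 0.240 0 0; -1 -0.218 0.269 0 0'
python3 -m jog '-1 -0.007 0.029 0 0; -1 -0.011 0.058 0 0; -1 -0.014 0.088 0 0; -1 -0.014 0.117 0 0; -1 -0.013 0.147 0 0; -1 -0.009 0.176 0 0; -1 -0.004 0.206 0 0; -1 0.004 0.234 0 0; -1 0.014 0.262 0 0; -1 0.025 0.290 0 0; -1 0.039 0.316 0 0; -1 0.054 0.341 0 0'
python3 -m jog '-1 0.017 0.024 0 0; -1 0.036 0.047 0 0; -1 0.056 0.069 0 0; -1 0.078 0.089 0 0; -1 0.101 0.108 0 0; -1 0.125 0.125 0 0; -1 0.150 0.140 0 0; -1 0.164 0.147 0 0; -1 0.177 0.154 0 0; -1 0.177 0.154 0 0; -1 0.177 0.154 0 0'
python3 - <<'E'
from h import *
for n in("top","side"):cv2.imwrite(f"pics/{n}2.png",env.snapshot(n))
a=cv2.imread("pics/top2.png")[140:290,220:445];b=cv2.imread("pics/side2.png")[160:310,220:445]
cv2.imwrite("pics/c2.png",cv2.resize(np.hstack([a,b]),(798,266),interpolation=cv2.INTER_CUBIC))
E
```

```text
time_s: 6.85
position: [0.4678, 0.0812, 0.1485]
tcp_rot: [-3.141, 0.0, 0.0]
ft_force: [2.3, 2.4, 0.5]
width: 0.0007
gripper_force: 1.4
time_s: 8.05
position: [0.4788, 0.0128, 0.1484]
tcp_rot: [3.141, 0.001, 0.0]
ft_force: [-1.6, 2.7, 0.1]
width: 0.0001
gripper_force: 1.2
time_s: 9.15
position: [0.5147, -0.0181, 0.1486]
tcp_rot: [3.141, -0.001, 0.0]
ft_force: [-0.4, -0.1, -1.2]
width: 0.0004
gripper_force: 0.1
```

View pics/c2.png

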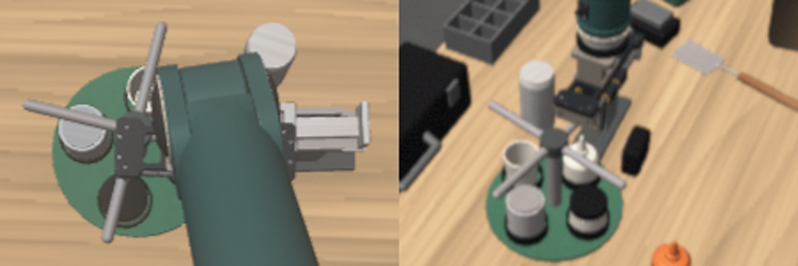

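The bottle is now next to the fork. In the crop, the visible spoke tips are at about (160,27), (27,105) and (108,240).

```bash
python3 - <<'E'
from h import *
T=[px("top",220+u/1.7733,140+v/1.7733,.17)[:2] for u,v in((160,27),(27,105),(108,240))]
c=np.array([.55,.0585])
for t in T: d=t-c; print(t.round(3),np.hypot(*d).round(3),np.degrees(np.arctan2(d[1],d[0])).round(1)%360)
d=T[2]-T[0];print(np.degrees(np.arctan2(d[1],d[0]))%360)
E
```

```text
[0.677 0.034] 0.129 349.2
[0.577 0.187] 0.131 78.0
[0.423 0.086] 0.13 167.8
168.48265422744123
```

```bash
python3 -m jog '-1 0.014 0.005 0 0; -1 0.028 0.010 0 0; -1 0.042 0.015 0 0; -1 0.056 0.020 0 0; -1 0.070 0.024 0 0; -1 0.082 0.028 0 0; -1 0.092 0.031 0 0; -1 0.100 0.033 0 0; -1 0.106 0.034 0 0; -1 0.109 0.034 0 0; -1 0.109 0.034 0 0'
python3 - <<'E'
from h import *
cv2.imwrite("pics/top3.png",env.snapshot("top"))
a=cv2.imread("pics/top3.png")[140:290,220:445]
cv2.imwrite("pics/c3.png",cv2.resize(a,None,fx=3.5,fy=3.5,interpolation=cv2.INTER_CUBIC))
E
```

```text
time_s: 10.35
position: [0.5361, -0.0244, 0.1484]
tcp_rot: [3.141, 0.0, 0.0]
ft_force: [-1.2, 1.7, -0.3]
width: 0.0005
gripper_force: 0.9
```

View pics/c3.png

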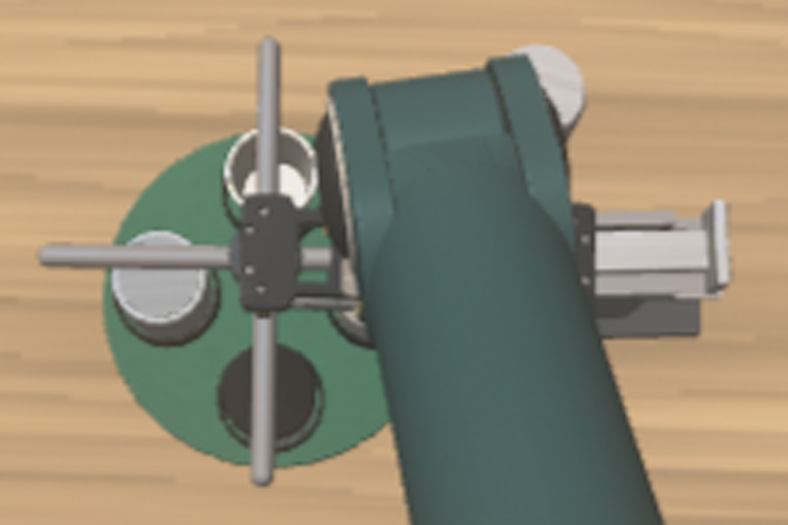

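The spokes are nearly square to the image, with tips at (269,43), (261,480) and (43,256). I'll check this against the fork.

```bash
python3 - <<'E'
from h import *
g=lambda u,v,z=.17: px("top",220+u/3.5,140+v/3.5,z)[:2]
A=lambda d: np.degrees(np.arctan2(d[1],d[0]))%360
T=[g(269,43),g(261,480),g(43,256)]; c=np.array([.55,.0585])
print(A(T[1]-T[0])+90, A(c-T[2]))
pm=(g(507,213,.177)+g(512,291,.177))/2; tb=(g(716,203,.196)+g(716,292,.196))/2
print(pm,A(pm-c),tb,A(tb-c),A(tb-pm), A(g(716,292,.196)-g(716,203,.196))+90)
E
```

```text
270.97882940396767 270.9116682350818
[ 0.5574982  -0.08343867] 273.02395737296604 [ 0.56029862 -0.20120755] 272.27085553176147 271.3621733763949 269.90131295121785
```

```bash
python3 -m jog '-1 -0.05 0 0 0; -1 -0.1 0 0 0; -1 -0.1 0 0 0; -1 -0.1 0 -0.2 0; -1 -0.1 0 -0.4 0; -1 -0.1 0 -0.6 0; -1 -0.1 0 -0.75 0; -1 -0.1 0 -0.75 0; -1 -0.1 0 -0.75 0'
python3 -m jog '-1 0.22 0.9 0 0; -1 0.22 0.9 0 0; -1 0.22 0.9 0 0; -1 0.22 0.9 0 0; -1 0.22 0.9 0 0; -1 0.22 0.9 0 0'
python3 -m jog '-1 0 0.3 0 0; -1 0 0.3 0 0; -1 0 0.3 0.2 0; -1 0 0.3 0.4 0; -1 0 0.3 0.55 0; -1 0 0.3 0.65 0; -1 0 0.3 0.65 0; -1 0 0.3 0.65 0'
python3 - <<'E'
from h import *
cv2.imwrite("pics/top4.png",env.snapshot("top"));cv2.imwrite("pics/side4.png",env.snapshot("side"))
a=cv2.imread("pics/top4.png")[140:290,220:445];b=cv2.imread("pics/side4.png")[160:310,220:445]
cv2.imwrite("pics/c4.png",cv2.resize(np.hstack([a,b]),(798,266),interpolation=cv2.INTER_CUBIC))
E
```

```text
time_s: 11.3
position: [0.5163, -0.0246, 0.2991]
tcp_rot: [3.141, -0.002, 0.0]
ft_force: [0.4, 0.4, -0.1]
width: 0.0008
gripper_force: 0.0
time_s: 11.9
position: [0.5593, -0.2045, 0.2965]
tcp_rot: [-3.14, 0.003, -0.001]
ft_force: [-0.6, 0.0, 0.4]
width: 0.0004
gripper_force: 0.0
time_s: 12.7
position: [0.5605, -0.263, 0.1688]
tcp_rot: [-3.141, 0.0, 0.002]
ft_force: [1.3, 0.0, 0.1]
width: 0.0009
gripper_force: 0.0
```

View pics/c4.png

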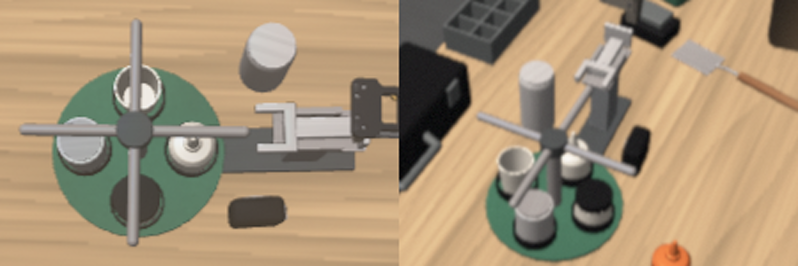

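The bottle spoke's tip at (247,131) points into the fork mouth, whose centre is near (258,127). The rack is still, so I can push the tab.

```bash
python3 -m jog '-1 0 -0.05 0 0; -1 0 -0.10 0 0; -1 0 -0.14 0 0; -1 0 -0.17 0 0; -1 0 -0.195 0 0; -1 0 -0.22 0 0; -1 0 -0.245 0 0; -1 0 -0.27 0 0; -1 0 -0.29 0 0; -1 0 -0.30 0 0; -1 0 -0.30 0 0'
python3 -m jog '-1 0 -0.01 0 0; -1 0 -0.02 0 0; -1 0 -0.03 0 0; -1 0 -0.04 0 0; -1 0 -0.04 0 0'
```

```text
time_s: 13.9
position: [0.56, -0.2038, 0.1684]
tcp_rot: [-3.141, 0.001, 0.001]
ft_force: [-1.7, -2.2, 0.9]
width: 0.0006
gripper_force: 0.9
time_s: 14.4
position: [0.5602, -0.1958, 0.1684]
tcp_rot: [-3.141, 0.0, 0.001]
ft_force: [-1.9, -2.2, -1.0]
width: 0.0006
gripper_force: 1.0
```

Force is still only the sliding friction, so the fork hasn't reached its stop yet. I'll keep pushing.

```bash
python3 -m jog '-1 0 -0.01 0 0; -1 0 -0.02 0 0; -1 0 -0.03 0 0; -1 0 -0.03 0 0'
python3 -m jog '-1 0 -0.01 0 0; -1 0 -0.02 0 0; -1 0 -0.03 0 0; -1 0 -0.03 0 0'
```

```text
time_s: 14.8
position: [0.5603, -0.1897, 0.1685]
tcp_rot: [-3.141, -0.0, 0.001]
ft_force: [-1.1, -1.5, 0.5]
width: 0.0004
gripper_force: 1.0
time_s: 15.2
position: [0.5602, -0.1892, 0.1687]
tcp_rot: [3.136, -0.001, -0.002]
ft_force: [-0.8, -11.8, -2.5]
width: 0.0003
gripper_force: 5.9
```

The force jumped to 12 N with no further travel, so the fork is at its stop. I'll back off and lift clear.

```bash
python3 -m jog '-1 0 0.1 0 0; -1 0 0.25 0 0; -1 0 0.35 0 0; -1 0 0.35 -0.2 0; -1 0 0.35 -0.4 0; -1 0 0.35 -0.6 0; -1 0 0.35 -0.6 0; -1 0 0.35 -0.6 0; -1 0 0.35 -0.6 0'
python3 - <<'E'
from h import *
cv2.imwrite("pics/c5.png",cv2.resize(env.snapshot("top")[140:290,220:445],None,fx=3,fy=3,interpolation=cv2.INTER_CUBIC))
E
```

```text
time_s: 16.1
position: [0.5601, -0.2532, 0.2874]
tcp_rot: [-3.14, 0.001, 0.001]
ft_force: [0.3, -0.1, -0.2]
width: 0.0005
gripper_force: 0.0
```

View pics/c5.png

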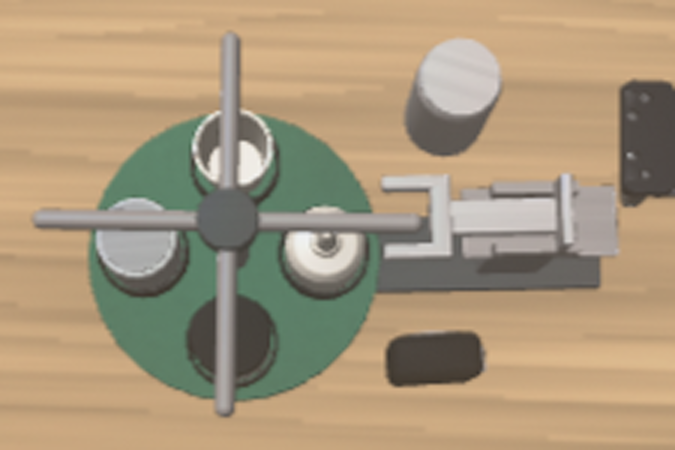

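The fork straddles the bottle's spoke: its prong tips are at (382,183) and (385,250), with the spoke between them at y≈221. It has moved in by about 34 mm, and the pots and bystanders look undisturbed.

```bash
python3 -c "from bench import env; print(env.job_done())"
```

```text
the job is handed in; nothing more can be done
None
```

The nozzle bottle's spoke is at the fork, and the fork is pushed in to its stop over that spoke (about 34 of 35 mm in the last picture). The pots and other things on the bench looked undisturbed, and I handed the job in at about 16 s; no verdict came back.

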